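Build a crosswise slat crib on the skid at a cylinder assembly bench

ROBOT

A 6-joint arm with a two-finger parallel gripper is mounted at the origin on the work surface. World frame = base frame: x ahead of the robot, y to its left, z up, the work surface at z = 0. Lengths are in m, angles in rad, forces in N, time in s.
With the tool pointing down it reaches from about 0.35 to 0.775 m from the base axis. Payload 5.5 kg.
Tool frame: the origin (TCP) lies midway between the tips of the shut fingers; the grasp point (between the pads) lies 19 mm behind it; z points along the fingers, y is the line along which they close (so a half turn about z gives the same grasp; the last joint's range is limited). The gripper opens to 85 mm and grips with 20 to 120 N. Pads are 22 mm wide; open, the fingers measure 114 mm over their backs; the gripper's body (76 mm by 85 mm) begins 54 mm behind the grasp point. The pads swing forward as they close: fully open they stand 13 mm farther back than shut.
Start: joints at [-1.282, 0.313, 0.046, 1.304, 0, 1.431], TCP at [0.239, -0.523, 0.231] pointing down, gripper open.
Joint ranges: [-2.76, 2.76], [-0.86, 1.69], [-1.03, 1.26], [-2.2, 2.34], [-1.47, 1.5], [-3.14, 3.14]. Speed limits (rad/s): [2.57, 2.57, 3.14, 3.14, 3.14, 3.14].

INTERFACE

Orientations are given as a unit quaternion [w, x, y, z].
In Python, from workcell import get_state, read_camera, camera_info, hand_in, recognise gives the robot as it stands.
- The arm moves only by the tool arm_command, never from a script. Its argument "moves" is one flat list of numbers, 7 for each row, row after row: the opening, from -1 (shut) to 1 (fully open), then the shift along the tool's x, y, z in mm, then the turn, a rotation vector about the tool's x, y, z in rad. A call has 1 to 8 rows; each row shifts and turns the commanded pose from where the row before left it, along the tool's axes as they then stand; what a row does not reach is not made up. A row lasts 1/8 s, in which the tool goes at most 62.5 mm and 10.7 degrees, less where a joint would pass 70% of its speed; a pose out of reach is approached as far as the arm can. A call with a gripper value outside its range is refused whole. The fingers move at their own pace and stop on an object; "newtons" is the grip in N (left out, the last holds). Time passes only in rows, so rows that do not move let the fingers close. It gives the time, the measured TCP pose, the force, the opening and the grip force at its end, in the units of the state.
- get_state(): the state, without advancing time (a new reading comes with each control period).
- read_camera(name): name is "scene" or "top"; returns (picture, depth): 400x640x3 uint8, blue, green, red; 400x640 float32, m along the optical axis (not along the pixel's ray), 0 where there is no reading.
- camera_info(name): a dict with "fovy" (degrees; the focal length in pixels is half the picture's height over the tangent of half this angle, whatever the lens; pixels are square), "cx", "cy" (the principal point, pixels), "eye" and "orientation" of the camera in the world. Camera axes: x right, y down, z forward; pixel columns grow to the right and rows downward; lengths in m; the calibration is good to about 2 mm. A picture is of the moment at which its call begins. camera_info takes no time and is no camera call.
- hand_in(): hands the job in; it is judged then, once.
Trained networks look in the newest picture that a camera, given by its name, has taken for a name from the list of things; names that differ only in an ending like _2 or _b are one class to them, and where a whole thing is asked for, a point or a joint stands for the part that bears it (a point fixed in the world has none). Each returns a list of dicts, best first, with "confidence" (0 to 1); they miss things now and then, are a little off and sometimes report something else, mostly with a low value. They report only what shows in the picture. A call takes as long as a camera call. They do not tell look-alikes from the thing itself.
- recognise(camera, label): "point" ([column, row] in pixels, amid what is visible of it).
The state is a dict: "clock": time; "joint_pos": joint angles; "qvel": joint speeds; "tau": joint torques, N m; "tcp_pos": TCP position; "orientation": TCP orientation; "wrist_force": force on the tool from outside, world axes, zero at the start; "ft_torque": the same for the moment, N m; "finger_gap": finger opening in m; "grip_force": force on a finger pad.
Only numpy, scipy, OpenCV 4.12 (cv2) and the standard library are available. Lean on these libraries where they do the work, as an engineer would, in place of code of your own. Each camera call takes 0.05 s, during which the arm holds its last target. There are 200 camera calls.

TASK

Build a slat crib to carry the next hydraulic cylinder: take the four wooden slats from the sloping rack and lay two of them flat across the blue skid's runners, one squarely centred on each pair of yellow bands. Then lay the other two flat across those, parallel to the runners and directly above them, with their ends even with the runners' ends. Leave the steel barrel and the gland nut where they stand.

Things in the scene. Friction and masses are not known exactly. Their poses are not given: they have to be found in the camera images.
- slat0: pale wooden slat (all four are alike), 140 x 26 x 18 mm, about 60 g. Origin at its centre; x along its length, y across its 26 mm width, z through its 18 mm thickness. At the start it lies on the sloping rack with its +x end downhill and its z axis square to the slope, 26 degrees off vertical.
- slat1: pale wooden slat (all four are alike), 140 x 26 x 18 mm, about 60 g. Origin at its centre; x along its length, y across its 26 mm width, z through its 18 mm thickness. At the start it lies on the sloping rack with its +x end downhill and its z axis square to the slope, 26 degrees off vertical.
- slat2: pale wooden slat (all four are alike), 140 x 26 x 18 mm, about 60 g. Origin at its centre; x along its length, y across its 26 mm width, z through its 18 mm thickness. At the start it lies on the sloping rack with its +x end downhill and its z axis square to the slope, 26 degrees off vertical.
- slat3: pale wooden slat (all four are alike), 140 x 26 x 18 mm, about 60 g. Origin at its centre; x along its length, y across its 26 mm width, z through its 18 mm thickness. At the start it lies on the sloping rack with its +x end downhill and its z axis square to the slope, 26 degrees off vertical.
- rack: fixed grey rack, blue legs and lip, 250 mm wide (y), 150 deep, 105 high at its -x side, which is turned to the robot. Origin under its middle. It slopes up 26 degrees towards its -x. The slats lie side by side up the slope, 62 mm apart in y, on two black battens 10 mm high at 30 and 112 mm from the lip at their lower ends, which stands 10 mm above the battens. Slat centres: 70 mm from the lip.
- skid: fixed blue plate 170 x 170 x 12 mm, origin in the middle of its underside, on the bench. Two wooden runners, each 140 mm long (along its x), 26 mm wide and 18 mm high, are fixed on it at y = -45 and +45 mm; their tops are 30 mm above the bench. Each runner has yellow bands 26 mm wide at x = -45 and +45 mm.
- seat_a (a point): where the centre of one first-layer slat belongs, 39 mm above the bench, on the yellow bands at the skid's x = -45 mm (this slat lies along the skid's y)
- seat_b (a point): the same for the other first-layer slat, at the skid's x = +45 mm
- seat_c (a point): where the centre of one second-layer slat belongs, 57 mm above the bench, above the runner at the skid's y = -45 mm (this slat lies along the skid's x)
- seat_d (a point): the same for the other second-layer slat, at the skid's y = +45 mm
- barrel: bystander: loose steel cylinder barrel standing upright, 56 mm in diameter, 100 mm high; origin at the centre of its underside
- gland: bystander: loose steel gland nut with a green seal on top, 44 mm in diameter, 32 mm high; origin at the centre of its underside
There are look-alikes about, which are no part of the job. What is shaped like the slat0 but turquoise is not meant. What is shaped like the slat3 but black is not meant.

How it is judged:
By the outcome, as a careful person would: the job done as asked, in the order asked, and still so for the second after the job is handed in, with the robot touching nothing.
It also fails if it takes over 72 s, if anything falls off the work surface, if the arm or the gripper's body presses on something with over 40 N, if the wrist force passes 120 N, or if a joint passes its speed limit or range.

## Working session

There is one attempt and no reset: what is moved stays moved. The work goes in short steps, Python scripts to look and compute and a tool call to move; the robot and the scene stay as the last step left them, time stands still between calls to the robot, and variables do not carry over. Pictures are saved under pics/ and viewed, at most 10 in all, crops included, and the job is handed in when it is done.

Besides the shell and the picture viewer there is one more tool, called after "Call:" in YAML: its name, and indented under it one key for each argument. arm_command: Moves the arm, as the interface text tells. Its arguments: {"type":"object","properties":{"moves":{"type":"array"},"newtons":{"type":"number"}},"required":["moves"]}

```bash
mkdir -p pics; ls; python3 - <<'E'
from workcell import *
import cv2
s=get_state();print(s)
for n in("scene","top"):
    p,d=read_camera(n);cv2.imwrite(f"pics/{n}0.png",p);print(n,camera_info(n))
    for l in("slat0","rack","skid","barrel","gland"):
        print(l,[(r["point"],round(r["confidence"],2)) for r in recognise(n,l)])
E
```

```text
pics
{'clock': 0.0, 'joint_pos': array([-1.28160602e+00,  3.14001718e-01,  4.49849202e-02,  1.30360959e+00,
        3.09715558e-05,  1.43124376e+00]), 'qvel': array([ 2.11410732e-05,  3.88330492e-04, -6.12272838e-04,  1.26858804e-04,
       -5.35789887e-04, -3.99071177e-04]), 'tau': array([ 1.05165032e-03, -4.80632937e+01,  2.98528719e+01,  1.96679123e-02,
        3.06158222e-05, -5.47690746e-06]), 'tcp_pos': array([ 0.23892091, -0.52245039,  0.23041056]), 'orientation': array([-9.13629222e-04,  9.77109897e-01,  2.12733193e-01, -5.29553239e-05]), 'wrist_force': array([-0.54758349, -0.48739172,  0.31794308]), 'ft_torque': array([-0.01352576,  0.03319769, -0.04053697]), 'grip_force': 0.0, 'finger_gap': 0.0852355014784051}
scene {'fovy': 49.32375504605313, 'cx': 322.90358750808736, 'cy': 206.74264465133797, 'eye': array([ 1.01003683, -0.61084611,  1.10096309]), 'orientation': array([-0.27857518,  0.8949062 ,  0.33524349, -0.09565863])}
slat0 [([276.9, 242.8], 0.88), ([341.9, 283.6], 0.69), ([260.5, 261.7], 0.67), ([224.0, 313.9], 0.63), ([299.8, 208.2], 0.61), ([290.2, 226.3], 0.59)]
rack [([297.8, 210.6], 0.7)]
skid [([361.2, 154.8], 0.8), ([366.2, 215.8], 0.64)]
barrel [([365.9, 215.7], 0.87)]
gland [([302.4, 177.9], 0.48), ([358.6, 153.2], 0.41)]
top {'fovy': 55.62706583817244, 'cx': 315.2407289071317, 'cy': 200.2999246715971, 'eye': array([ 0.44393299, -0.06947297,  0.92365394]), 'orientation': array([ 0.05584661, -0.69643492,  0.71374912, -0.04921138])}
slat0 [([345.6, 218.9], 0.93), ([478.0, 199.5], 0.92), ([396.4, 210.5], 0.73), ([427.3, 207.1], 0.71), ([364.3, 136.7], 0.7), ([371.3, 214.0], 0.6)]
rack [([381.4, 226.7], 0.79)]
skid [([208.0, 243.3], 0.66), ([285.9, 157.6], 0.6)]
barrel [([284.3, 162.0], 0.6), ([382.5, 226.1], 0.39)]
gland [([292.6, 269.8], 0.83)]
```

View pics/top0.png

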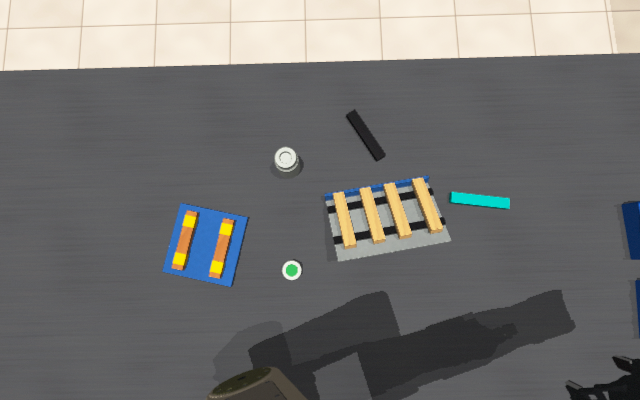

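View pics/scene0.png

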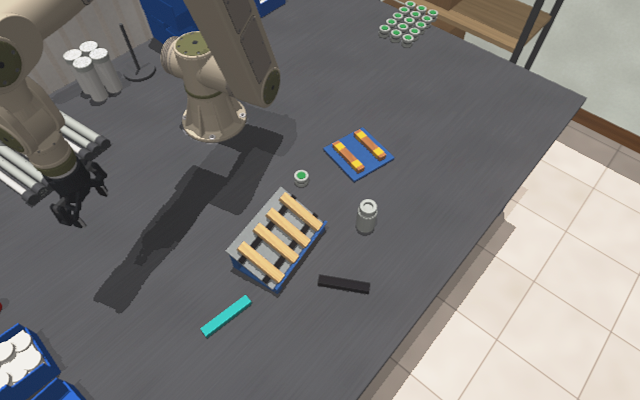

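The top view shows the rack with four slats at about (345,219), (372,214), (397,210) and (428,206), with their downhill ends up in the image. The skid is at (207,244), the barrel at (286,160), the gland at (292,270), the black look-alike at (365,135) and the turquoise one at (480,200). Next I'll measure in 3D.

```bash
cat > h.py <<'E'
import numpy as np,cv2
from scipy.spatial.transform import Rotation as R
from workcell import *
def cam(n):
    c=camera_info(n);f=200/np.tan(np.radians(c["fovy"]/2));o=c["orientation"]
    return f,c["cx"],c["cy"],np.array(c["eye"]),R.from_quat([*o[1:],o[0]]).as_matrix()
def cloud(n,d):
    f,cx,cy,e,M=cam(n);v,u=np.mgrid[:400,:640]
    return np.stack([(u-cx)/f*d,(v-cy)/f*d,d],-1)@M.T+e
def onplane(n,px,z):
    f,cx,cy,e,M=cam(n);px=np.atleast_2d(px).astype(float)
    r=np.c_[(px[:,0]-cx)/f,(px[:,1]-cy)/f,np.ones(len(px))]@M.T
    return e+r*((z-e[2])/r[:,2])[:,None]
E
python3 - <<'E'
from h import *
np.set_printoptions(precision=4,suppress=True)
for n in("top","scene"):
    p,d=read_camera(n);W=cloud(n,d);h=cv2.cvtColor(p,cv2.COLOR_BGR2HSV)
    print(n, "table z",np.median(W[250:300,330:420,2]) if n=="top" else "")
    wood=((h[...,0]>5)&(h[...,0]<35)&(h[...,1]>80)&(h[...,2]>90)&(d>0)&(W[...,2]>.01)&(W[...,2]<.16)&(W[...,0]>.2)).astype(np.uint8)
    k,L,st,ce=cv2.connectedComponentsWithStats(wood)
    for i in range(1,k):
        if 60<st[i,4]<2000:
            P=W[L==i];m=P.mean(0);u,s,v=np.linalg.svd(P-m,full_matrices=False)
            print("px",ce[i],st[i,4],"mean",m,"ax",v[0],"n",v[2],"z",np.percentile(P[:,2],[5,50,95]),"hsv",np.median(h[L==i],0))
            r=cv2.minAreaRect(((P[:,:2])*1000).astype(np.float32));print("   rect",np.round(r[0],1),np.round(r[1],1),round(r[2],1))
    blue=((h[...,0]>100)&(h[...,0]<125)&(h[...,1]>120)&(d>0)&(W[...,0]>.2)&(W[...,2]<.03)).astype(np.uint8)
    k,L,st,ce=cv2.connectedComponentsWithStats(blue)
    for i in range(1,k):
        if st[i,4]>400:
            P=W[L==i];r=cv2.minAreaRect((P[:,:2]*1000).astype(np.float32));print("blue",ce[i],st[i,4],r,np.median(P[:,2]))
E
```

```text
top table z -0.00030257796374971724
px [426.6757 205.7237] 771 mean [ 0.5523 -0.3107  0.0838] ax [-0.8911 -0.141   0.4314] n [-0.3726 -0.3157 -0.8726] z [0.0546 0.0852 0.1106] hsv [ 20. 125. 239.]
   rect [ 556.8 -316.8] [131.6  36.9] 9.2
px [397.1274 211.0501] 738 mean [ 0.5419 -0.2443  0.0844] ax [-0.8931 -0.1395  0.4277] n [0.3847 0.2562 0.8868] z [0.0551 0.086  0.1105] hsv [ 20. 125. 240.]
   rect [ 545.9 -247.7] [131.2  31.8] 8.3
px [371.8435 215.5789] 703 mean [ 0.5332 -0.1877  0.0847] ax [-0.8938 -0.1394  0.4262] n [0.3996 0.1835 0.8981] z [0.0555 0.0857 0.1103] hsv [ 20. 124. 241.]
   rect [ 537.1 -190.2] [131.5  30.1] 8.9
px [344.1879 220.4277] 692 mean [ 0.5239 -0.126   0.0847] ax [-0.8945 -0.1407  0.4243] n [0.3858 0.2363 0.8918] z [0.0554 0.0855 0.1106] hsv [ 20. 124. 241.]
   rect [ 527.3 -127.3] [131.1  28.4] 8.6
px [184.5574 240.1532] 705 mean [0.4911 0.2477 0.0288] ax [-0.972   0.2348  0.0009] n [ 0.0119  0.053  -0.9985] z [0.0237 0.0293 0.0319] hsv [ 14. 176. 226.]
   rect [493.1 251.9] [ 35.8 138.6] 77.0
px [221.2977 247.9801] 702 mean [0.4707 0.1605 0.0291] ax [-0.
[... 1267 characters left out ...]
75.3585 242.7399] 569 mean [ 0.549  -0.247   0.0808] ax [ 0.8888  0.1356 -0.4377] n [ 0.453  -0.1164  0.8839] z [0.0526 0.081  0.109 ] hsv [ 19. 106. 233.]
   rect [ 547.1 -239.9] [128.   38.6] 8.8
px [260.2928 261.8686] 601 mean [ 0.5595 -0.3137  0.0809] ax [ 0.8853  0.1361 -0.4447] n [-0.4537  0.043  -0.8901] z [0.0531 0.0809 0.1092] hsv [ 19. 105. 233.]
   rect [ 558.4 -307.5] [126.4  38. ] 8.9
blue [357.6585 155.962 ] 1183 ((482.0468444824219, 203.54833984375), (173.70516967773438, 173.8636474609375), 76.88951873779297) 0.011518695559251668
blue [ 40.4484 374.4947] 475 ((330.8577880859375, -827.1651611328125), (76.3225326538086, 158.6993408203125), 49.48982238769531) 0.015533774375637188
```

```bash
cat > meas.py <<'E'
from h import *
np.set_printoptions(precision=4,suppress=True)
def wood(n,W,h,d,lo=.01):
    m=((h[...,0]>5)&(h[...,0]<35)&(h[...,1]>80)&(h[...,2]>80)&(d>0)&(W[...,2]>lo)&(W[...,2]<.16)&(W[...,0]>.2)).astype(np.uint8)
    return cv2.connectedComponentsWithStats(m)
def run(show=True):
  for n in("top","scene"):
    p,d=read_camera(n);W=cloud(n,d);h=cv2.cvtColor(p,cv2.COLOR_BGR2HSV)
    k,L,st,ce=wood(n,W,h,d)
    for i in range(1,k):
        if not 200<st[i,4]<2000: continue
        P=W[L==i];sl=P[:,1].mean()<.05
        yaw=np.radians(8.9 if sl else -13.45);x=np.array([np.cos(yaw),np.sin(yaw),0]);y=np.array([-x[1],x[0],0])
        a=np.radians(26) if sl else 0
        X=np.cos(a)*x-np.sin(a)*np.array([0,0,1]);N=np.cross(X,y)
        q=P@N;hist,e=np.histogram(q,np.arange(q.min(),q.max()+.001,.001));c=e[hist.argmax()]+.0005
        c=np.median(q[abs(q-c)<.003]);T=P[abs(q-c)<.003]
        u=T@X;v=T@y
        A=np.polyfit(u-u.mean(),v,1)[0]
        ext=lambda t:np.percentile(t,[.7,99.3]);eu=ext(u);ev=ext(v)
        C=X*eu.mean()+y*ev.mean()+N*c
        print(n,"slat" if sl else "runner","centre top",C,"len",np.ptp(eu),"wid",np.ptp(ev),"dyaw",np.degrees(A),"n",len(T),"mean",T.mean(0))
if __name__=="__main__": run()
E
python3 meas.py
```

```text
top slat centre top [ 0.5587 -0.3115  0.083 ] len 0.13769124288569357 wid 0.025556276606506723 dyaw -0.021180414147181692 n 606 mean [ 0.5556 -0.3118  0.0844]
top slat centre top [ 0.5483 -0.2445  0.0831] len 0.13804394498728767 wid 0.02561032717446271 dyaw -0.12687407615560184 n 622 mean [ 0.5448 -0.2449  0.0848]
top slat centre top [ 0.5399 -0.1877  0.0829] len 0.13807154555237616 wid 0.025344134656668904 dyaw -0.17709878085467046 n 614 mean [ 0.5365 -0.188   0.0845]
top slat centre top [ 0.5301 -0.1257  0.0831] len 0.13750646460007365 wid 0.025228198621694953 dyaw -0.13181095285286704 n 620 mean [ 0.5268 -0.1262  0.0847]
top runner centre top [0.4921 0.2481 0.0296] len 0.13653874215558892 wid 0.02678865739008307 dyaw -0.1425503430238503 n 633 mean [0.4908 0.2483 0.0295]
top runner centre top [0.4717 0.1605 0.0296] len 0.13621639336286157 wid 0.02633272865997144 dyaw 0.0003390053742821411 n 641 mean [0.4711 0.1606 0.0296]
scene runner centre top [0.4942 0.2469 0.0295] len 0.13631544056344774 wid 0.02742976458232177 dyaw -0.9045118645815236 n 212 mean [0.4956 0.2466 0.0295]
scene runner centre top [0.4734 0.1598 0.0295] len 0.1354895765782127 wid 0.0286019799831686 dyaw 0.4889259115426673 n 215 mean [0.4712 0.1599 0.0295]
scene slat centre top [ 0.5312 -0.1265  0.0819] len 0.13607377944523835 wid 0.026578828945348798 dyaw -0.2576566688006302 n 351 mean [ 0.5307 -0.1268  0.0822]
scene slat centre top [ 0.5407 -0.1885  0.0824] len 0.13597779885855849 wid 0.02652218998168021 dyaw -0.10213900361040021 n 380 mean [ 0.5394 -0.189   0.0831]
scene slat centre top [ 0.5496 -0.2452  0.0817] len 0.13657974627575814 wid 0.026796879950454044 dyaw 0.06167408479674564 n 403 mean [ 0.5483 -0.246   0.0825]
scene slat centre top [ 0.5596 -0.3123  0.0823] len 0.13644988520776996 wid 0.026493712838896732 dyaw -0.140836016407441 n 447 mean [ 0.5586 -0.3127  0.0827]
```

```bash
cat > plan.py <<'E'
from h import *
yr,ys=np.radians(8.8),np.radians(-13.4);t=np.radians(26)
S=np.array([[.5307,-.1261,.0825],[.5403,-.1881,.0827],[.5490,-.2449,.0826],[.5592,-.3119,.0827]]) # top-face centres
N=np.array([np.sin(t)*np.cos(yr),np.sin(t)*np.sin(yr),np.cos(t)])
S=S-.009*N
K=np.array([.4828,.2038,0]);kx=np.array([np.cos(ys),np.sin(ys),0]);ky=np.array([-kx[1],kx[0],0])
seat=dict(a=K-.045*kx+[0,0,.039],b=K+.045*kx+[0,0,.039],c=K-.045*ky+[0,0,.057],d=K+.045*ky+[0,0,.057])
down=lambda yaw:R.from_euler('z',yaw)*R.from_euler('x',np.pi)
def rackR(flip=0):
    X=np.array([np.cos(t)*np.cos(yr),np.cos(t)*np.sin(yr),-np.sin(t)])*(-1 if flip else 1)
    return R.from_matrix(np.c_[X,np.cross(-N,X),-N])
def go(wps,pose=None):
    """wps: (pos,Rot,opening,mm per row,extra still rows)"""
    if pose is None:
        s=get_state();o=s["orientation"];p=s["tcp_pos"].copy();q=R.from_quat([*o[1:],o[0]])
    else:p,q=pose
    rows=[]
    for P,Q,g,v,w in wps:
        D=np.linalg.norm(P-p)*1000;A=(q.inv()*Q).magnitude();n=max(1,int(np.ceil(max(D/v,A/.15))))
        p0,q0=p,q;dr=(q0.inv()*Q).as_rotvec()
        for i in range(1,n+1):
            a=i/n;pt=p0+(P-p0)*a;qt=q0*R.from_rotvec(dr*a)
            sh=np.round(q.inv().apply(pt-p)*2000)/2;r=np.round((q.inv()*qt).as_rotvec()*200)/200
            rows.append([g,*sh,*r]);p=p+q.apply(sh/1000);q=q*R.from_rotvec(r)
        rows+=[[g]+[0]*6]*w
    for i in range(0,len(rows),8):print("["+",".join("%g"%(x+0) for r in rows[i:i+8] for x in r)+"]")
    print(len(rows),p);return p,q
def pick(i,flip=0,d=.015):
    Q=rackR(flip);C=S[i];return [(C+.10*N,Q,.2,45,0),(C+.03*N,Q,.2,35,0),(C-d*N,Q,.2,12,1),(C-d*N,Q,-1,12,4)]
def place(i,k,yaw,flip=0,d=.015,dz=.001):
    Q=rackR(flip);T=down(yaw);P=seat[k]-[0,0,d-dz]
    return [(S[i]+.09*N,Q,-1,25,0),((S[i]+P)/2*[1,1,0]+[0,0,.20],down((yaw+yr+np.pi*flip)/2),-1,45,0),(P+[0,0,.10],T,-1,45,1),(P+[0,0,.015],T,-1,25,0),(P,T,-1,5,2)]
E
python3 - <<'E'
from plan import *
print(seat); print([np.hypot(*s[:2]) for s in S])
w=pick(0)
go([(w[0][0]+[-.1,-.15,.08],down(yr),.2,45,0)]+w)
E
```

```text
{'a': array([0.43902509, 0.21422866, 0.039     ]), 'b': array([0.52657491, 0.19337134, 0.039     ]), 'c': array([0.47237134, 0.16002509, 0.057     ]), 'd': array([0.49322866, 0.24757491, 0.057     ])}
[np.float64(0.5418239560163611), np.float64(0.5686256981115219), np.float64(0.5978354460578222), np.float64(0.6371952628024631)]
[0.2,39.5,-17,-1.5,0,0,0.035,0.2,38.5,-18,-1.5,0,0,0.035,0.2,38.5,-19.5,-2,0,0,0.035,0.2,37.5,-20.5,-1.5,0,0,0.035,0.2,36.5,-22,-1.5,0,0,0.03,0.2,36,-23.5,-1.5,0,0,0.035,0.2,35,-24.5,-2,0,0,0.035,0.2,34.5,-25.5,-1.5,0,0,0.035]
[0.2,24.5,-26.5,16,0,-0.09,0,0.2,25.5,-26.5,14,0,-0.09,0,0.2,27,-27,11,0,-0.09,0,0.2,27.5,-26.5,9,0,-0.095,0,0.2,28.5,-26.5,6.5,0,-0.09,0,0.2,0,0,35,0,0,0,0.2,0,0,35,0,0,0,0.2,0,0,11,0,0,0]
[0.2,0,0,11.5,0,0,0,0.2,0,0,11,0,0,0,0.2,0,0,11.5,0,0,0,0.2,0,0,0,0,0,0,-1,0,0,0,0,0,0,-1,0,0,0,0,0,0,-1,0,0,0,0,0,0,-1,0,0,0,0,0,0]
[-1,0,0,0,0,0,0]
25 [ 0.52000441 -0.12770316  0.06087863]
```

Call:
arm_command:
  moves: [0.2,39.5,-17,-1.5,0,0,0.035,0.2,38.5,-18,-1.5,0,0,0.035,0.2,38.5,-19.5,-2,0,0,0.035,0.2,37.5,-20.5,-1.5,0,0,0.035,0.2,36.5,-22,-1.5,0,0,0.03,0.2,36,-23.5,-1.5,0,0,0.035,0.2,35,-24.5,-2,0,0,0.035,0.2,34.5,-25.5,-1.5,0,0,0.035]
  newtons: 40

```text
clock: 1.8
tcp_pos: [0.471, -0.2689, 0.2446]
orientation: [0.0, 0.997, 0.076, 0.0]
wrist_force: [0.3, -0.4, 0.2]
finger_gap: 0.0511
grip_force: 0.0
```

Call:
arm_command:
  moves: [0.2,24.5,-26.5,16,0,-0.09,0,0.2,25.5,-26.5,14,0,-0.09,0,0.2,27,-27,11,0,-0.09,0,0.2,27.5,-26.5,9,0,-0.095,0,0.2,28.5,-26.5,6.5,0,-0.09,0]

```text
clock: 2.42
tcp_pos: [0.5709, -0.119, 0.1639]
orientation: [0.018, 0.971, 0.075, -0.226]
wrist_force: [0.9, 0.0, -0.0]
finger_gap: 0.0511
grip_force: 0.0
```

```bash
python3 - <<'E'
from plan import *
s=get_state();print(s["clock"],s["tcp_pos"],s["orientation"],s["finger_gap"],s["joint_pos"])
p,d=read_camera("scene");cv2.imwrite("pics/s1.png",cv2.resize(p[100:300,180:430],None,fx=3,fy=3))
go(pick(0))
E
```

```text
2.425 [ 0.57089638 -0.11898008  0.16391278] [ 0.01794319  0.97118709  0.0747702  -0.22557283] 0.0510801183058888 [-0.2524828   0.74559721  0.48286684  1.73148381 -0.17610163  2.77337909]
[0.2,-6.5,5.5,-7,-0.005,0.015,0.005,0.2,0,0,23.5,0,0,0,0.2,0,0,23,0,0,0,0.2,0,0,23.5,0,0,0,0.2,0,0,11.5,0,0,0,0.2,0,0,11,0,0,0,0.2,0,0,11.5,0,0,0,0.2,0,0,11,0,0,0]
[0.2,0,0,0,0,0,0,-1,0,0,0,0,0,0,-1,0,0,0,0,0,0,-1,0,0,0,0,0,0,-1,0,0,0,0,0,0,-1,0,0,0,0,0,0]
14 [ 0.52012865 -0.12786213  0.06106463]
```

View pics/s1.png

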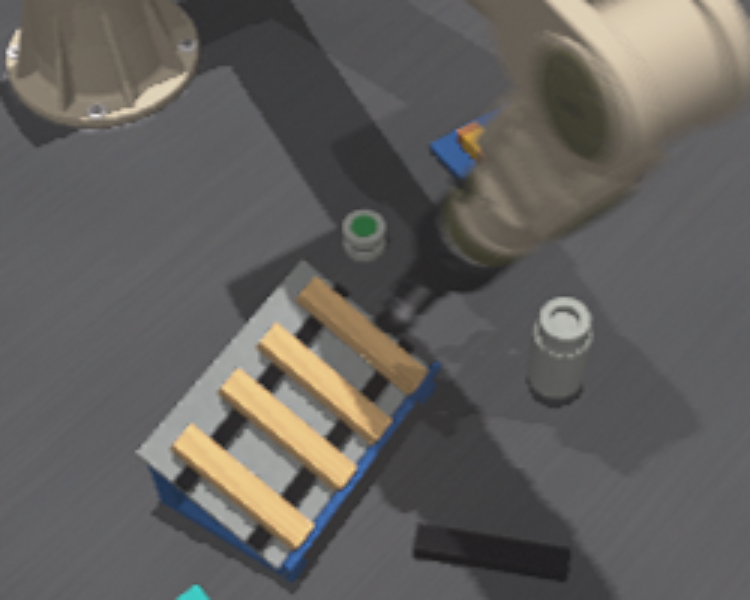

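The crop shows the gripper hovering beside and above the nearest slat, with its fingertips near (400,310). The barrel at (558,350) and the gland at (363,235) are clear. The measured pose lags the commanded one, so I'll carry on with the original plan and check before closing.

Call:
arm_command:
  moves: [0.2,0,0,0,0,0,0,0.2,0,0,35,0,0,0,0.2,0,0,35,0,0,0,0.2,0,0,11,0,0,0,0.2,0,0,11.5,0,0,0,0.2,0,0,0,0,0,0,0.2,0,0,0,0,0,0]

```text
clock: 3.35
tcp_pos: [0.5306, -0.1264, 0.082]
orientation: [0.018, 0.972, 0.075, -0.224]
wrist_force: [-0.2, 0.5, -1.0]
finger_gap: 0.0514
grip_force: 0.0
```

```bash
python3 - <<'E'
from plan import *
s=get_state();o=s["orientation"];q=R.from_quat([*o[1:],o[0]])
print(s["clock"],s["tcp_pos"],q.as_matrix(),rackR().as_matrix(),s["finger_gap"])
print(q.inv().apply(S[0]-s["tcp_pos"])*1000,(q.inv()*rackR()).as_rotvec())
go(pick(0)[2:])
E
```

```text
3.35 [ 0.53062939 -0.12641584  0.08202555] [[ 8.88534934e-01  1.53171556e-01 -4.32486006e-01]
 [ 1.37294074e-01 -9.88199137e-01 -6.79176148e-02]
 [-4.37785345e-01  9.69407539e-04 -8.99079002e-01]] [[ 8.88213786e-01  1.52985836e-01 -4.33210809e-01]
 [ 1.37502759e-01 -9.88228381e-01 -6.70645765e-02]
 [-4.38371147e-01 -6.93889390e-18 -8.98794046e-01]] 0.05144020260540143
[-0.10747257 -0.30942562  8.52143552] [ 0.0009538  -0.00065152 -0.00025567]
[0.2,0,0,12,0,0,0,0.2,0,-0.5,11.5,0,0,0,0.2,0,0,0,0,0,0,-1,0,0,0,0,0,0,-1,0,0,0,0,0,0,-1,0,0,0,0,0,0,-1,0,0,0,0,0,0,-1,0,0,0,0,0,0]
8 [ 0.52038939 -0.12751781  0.06089671]
```

Call:
arm_command:
  moves: [0.2,0,0,12,0,0,0,0.2,0,-0.5,11.5,0,0,0,0.2,0,0,0,0,0,0,-1,0,0,0,0,0,0,-1,0,0,0,0,0,0,-1,0,0,0,0,0,0,-1,0,0,0,0,0,0]

```text
clock: 4.22
tcp_pos: [0.5198, -0.1273, 0.0601]
orientation: [0.017, 0.971, 0.075, -0.225]
wrist_force: [0.1, 1.3, -0.1]
finger_gap: 0.0251
grip_force: 39.5
```

```bash
python3 - <<'E'
from plan import *
s=get_state();print(s["clock"],s["tcp_pos"],s["finger_gap"],s["grip_force"],s["wrist_force"])
go(place(0,'a',np.pi/2+ys))
E
```

```text
4.225 [ 0.51978547 -0.12728069  0.06012997] 0.02506684969496616 39.51656699180603 [ 0.10151036  1.25892819 -0.06842344]
[-1,0,0,-21,0,0,0,-1,0,0,-21.5,0,0,0,-1,0,0.5,-21,0,0,0,-1,0,0,-21,0,0,0,-1,0,0,-21.5,0,0,0,-1,-14,-35,-3,-0.025,0.09,-0.115,-1,-10,-36.5,-5,-0.03,0.085,-0.12,-1,-4.5,-37,-7,-0.025,0.09,-0.115]
[-1,0,-37,-7.5,-0.025,0.09,-0.115,-1,5.5,-36.5,-8.5,-0.03,0.085,-0.115,-1,16.5,-31,15,0,0,-0.12,-1,20.5,-29,15,0,0,-0.115,-1,23,-26,14.5,0,0,-0.12,-1,26.5,-23.5,15,0,0,-0.12,-1,29,-20,15,0,0,-0.12,-1,0,0,0,0,0,0]
[-1,0,0,21.5,0,0,0,-1,0,0,21,0,0,0,-1,0,0,21.5,0,0,0,-1,0,0,21,0,0,0,-1,0,0,4,0,0,0,-1,0,0,3.5,0,0,0,-1,0,0,4,0,0,0,-1,0,0,3.5,0,0,0]
[-1,0,0,0,0,0,0,-1,0,0,0,0,0,0]
26 [0.43908772 0.21414352 0.02506143]
```

Call:
arm_command:
  moves: [-1,0,0,-21,0,0,0,-1,0,0,-21.5,0,0,0,-1,0,0.5,-21,0,0,0,-1,0,0,-21,0,0,0,-1,0,0,-21.5,0,0,0,-1,-14,-35,-3,-0.025,0.09,-0.115,-1,-10,-36.5,-5,-0.03,0.085,-0.12,-1,-4.5,-37,-7,-0.025,0.09,-0.115]

```text
clock: 5.22
tcp_pos: [0.5154, -0.0206, 0.1821]
orientation: [0.006, 0.963, 0.255, -0.09]
wrist_force: [0.1, 1.5, -0.1]
finger_gap: 0.0252
grip_force: 39.3
```

Call:
arm_command:
  moves: [-1,0,-37,-7.5,-0.025,0.09,-0.115,-1,5.5,-36.5,-8.5,-0.03,0.085,-0.115,-1,16.5,-31,15,0,0,-0.12,-1,20.5,-29,15,0,0,-0.115,-1,23,-26,14.5,0,0,-0.12,-1,26.5,-23.5,15,0,0,-0.12,-1,29,-20,15,0,0,-0.12,-1,0,0,0,0,0,0]

```text
clock: 6.22
tcp_pos: [0.4369, 0.2156, 0.1238]
orientation: [-0.0, 0.783, 0.622, -0.002]
wrist_force: [0.3, 0.0, -0.5]
finger_gap: 0.0257
grip_force: 39.4
```

Call:
arm_command:
  moves: [-1,0,0,21.5,0,0,0,-1,0,0,21,0,0,0,-1,0,0,0,0,0,0,-1,0,0,0,0,0,0]

```text
clock: 6.72
tcp_pos: [0.4395, 0.2139, 0.0834]
orientation: [0.001, 0.785, 0.62, -0.0]
wrist_force: [0.1, -0.1, -0.2]
finger_gap: 0.0254
grip_force: 39.4
```

```bash
python3 - <<'E'
from plan import *
s=get_state();print(s["clock"],s["tcp_pos"],s["finger_gap"],s["grip_force"])
p,d=read_camera("scene");cv2.imwrite("pics/s2.png",cv2.resize(p[90:250,260:460],None,fx=4,fy=3.75))
go(place(0,'a',np.pi/2+ys)[3:])
E
```

```text
6.725 [0.43946208 0.21390469 0.08335871] 0.025373556322801496 39.42928969860077
[-1,0,-0.5,22,0,0,0,-1,0,0,21.5,0,0,0,-1,0,0,4,0,0,0,-1,0,0,3.5,0,0,0,-1,0,0,4,0,0,0,-1,0,-0.5,3.5,0,0,0,-1,0,0,0,0,0,0,-1,0,0,0,0,0,0]
8 [0.43879463 0.21426703 0.02507563]
```

View pics/s2.png

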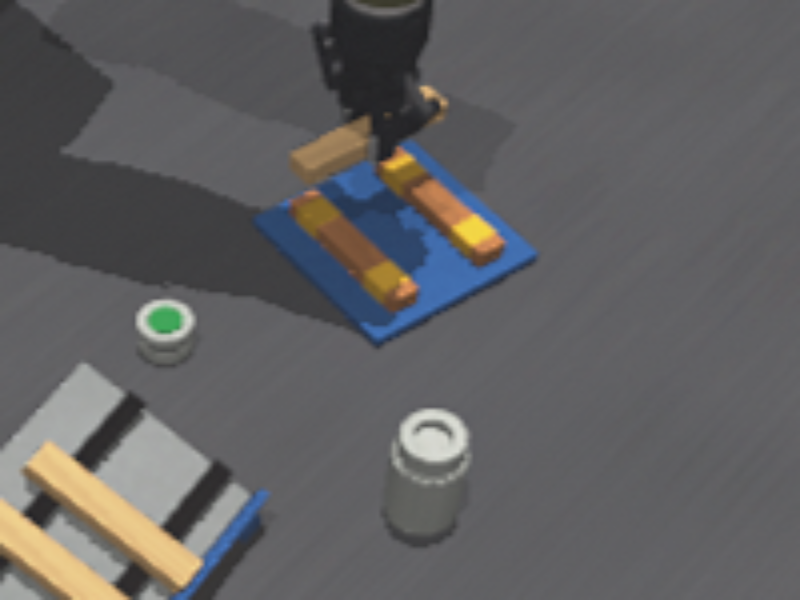

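The slat is held level above the seat_a bands, with its visible parts at (330,150) and (435,105). I'll lower it.

Call:
arm_command:
  moves: [-1,0,-0.5,22,0,0,0,-1,0,0,21.5,0,0,0,-1,0,0,4,0,0,0,-1,0,0,3.5,0,0,0,-1,0,0,4,0,0,0,-1,0,-0.5,3.5,0,0,0,-1,0,0,0,0,0,0]

```text
clock: 7.65
tcp_pos: [0.4376, 0.2144, 0.0239]
orientation: [0.0, 0.784, 0.621, -0.001]
wrist_force: [-0.1, -0.6, 0.2]
finger_gap: 0.0255
grip_force: 39.4
```

```bash
python3 - <<'E'
from plan import *
s=get_state();o=s["orientation"];q=R.from_quat([*o[1:],o[0]])
print(s["clock"],s["tcp_pos"],seat['a'],s["wrist_force"],q.as_matrix()[:,0],ky)
p=s["tcp_pos"]
w=pick(1);up=p+[0,0,.11]
a=go([(p,q,.2,10,2),(up,q,.2,28,0),((up+w[0][0])/2*[1,1,0]+[0,0,.2],down(np.radians(40)),.2,45,0)]+w[:2]+[(S[1]+.008*N,rackR(),.2,12,2)])
E
```

```text
7.65 [0.43763067 0.21443925 0.02393299] [0.43902509 0.21422866 0.039     ] [-0.11678447 -0.59781929  0.19994819] [ 0.22985029  0.97322493 -0.00143962] [0.2317479  0.97277588 0.        ]
[0.2,0,0,0,0,0,0,0.2,0,0,0,0,0,0,0.2,0,0,0,0,0,0,0.2,0,0,-27.5,0,0,0,0.2,0,0,-27.5,0,0,0,0.2,0,0,-27.5,0,0,0,0.2,0,0,-27.5,0,0,0,0.2,-35.5,23,-13,0,0,0.13]
[0.2,-32,27,-13.5,0,0,0.125,0.2,-28.5,31.5,-13,0,0,0.13,0.2,-24,34.5,-13,0,0,0.13,0.2,-19.5,37,-13.5,0,0,0.125,0.2,-14.5,39.5,7,0.025,-0.09,0.105,0.2,-10,41,7.5,0.025,-0.085,0.11,0.2,-4.5,42,7,0.025,-0.09,0.105,0.2,0.5,42.5,5.5,0.025,-0.09,0.11]
[0.2,5.5,42,5,0.025,-0.085,0.105,0.2,0,0,35,0,0,0,0.2,0,0,35,0,0,0,0.2,0,0,11,0,0,0,0.2,0,0,11,0,0,0,0.2,0,0,0,0,0,0,0.2,0,0,0,0,0,0]
23 [ 0.53985884 -0.18819996  0.08165619]
```

Call:
arm_command:
  moves: [-1,0,1,0,0,0,0,-1,0,0,0,0,0,0]

```text
clock: 7.9
tcp_pos: [0.439, 0.2142, 0.0242]
orientation: [0.0, 0.784, 0.62, -0.0]
wrist_force: [-0.3, -0.7, -0.6]
finger_gap: 0.0254
grip_force: 39.4
```

Call:
arm_command:
  moves: [-1,0,0,0,0,0,0]

```text
clock: 8.02
tcp_pos: [0.4389, 0.2142, 0.0241]
orientation: [0.0, 0.784, 0.621, -0.0]
wrist_force: [-0.0, -0.2, -0.9]
finger_gap: 0.0253
grip_force: 39.4
```

Call:
arm_command:
  moves: [0.2,0,0,0,0,0,0,0.2,0,0,0,0,0,0,0.2,0,0,0,0,0,0,0.2,0,0,-27.5,0,0,0,0.2,0,0,-27.5,0,0,0,0.2,0,0,-27.5,0,0,0,0.2,0,0,-27.5,0,0,0,0.2,-35.5,23,-13,0,0,0.13]

```text
clock: 9.02
tcp_pos: [0.4535, 0.1759, 0.1488]
orientation: [0.001, 0.823, 0.569, 0.001]
wrist_force: [0.2, -0.7, -0.4]
finger_gap: 0.0513
grip_force: 0.0
```

Call:
arm_command:
  moves: [0.2,-32,27,-13.5,0,0,0.125,0.2,-28.5,31.5,-13,0,0,0.13,0.2,-24,34.5,-13,0,0,0.13,0.2,-19.5,37,-13.5,0,0,0.125,0.2,-14.5,39.5,7,0.025,-0.09,0.105,0.2,-10,41,7.5,0.025,-0.085,0.11,0.2,-4.5,42,7,0.025,-0.09,0.105,0.2,0.5,42.5,5.5,0.025,-0.09,0.11]

```text
clock: 10.02
tcp_pos: [0.5673, -0.1439, 0.1719]
orientation: [0.015, 0.975, 0.128, -0.183]
wrist_force: [0.8, 0.4, -0.0]
finger_gap: 0.0514
grip_force: 0.0
```

Call:
arm_command:
  moves: [0.2,5.5,42,5,0.025,-0.085,0.105,0.2,0,0,35,0,0,0,0.2,0,0,0,0,0,0,0.2,0,0,0,0,0,0]

```text
clock: 10.52
tcp_pos: [0.5656, -0.1842, 0.1347]
orientation: [0.017, 0.972, 0.075, -0.223]
wrist_force: [0.9, -0.4, 1.2]
finger_gap: 0.0513
grip_force: 0.0
```

```bash
cat > chk.py <<'E'
from plan import *
np.set_printoptions(precision=4,suppress=True)
import sys
def chk(lo,hi,names=("top","scene")):
  # wooden top faces between heights lo..hi in skid coordinates (mm)
  for n in names:
    p,d=read_camera(n);W=cloud(n,d);h=cv2.cvtColor(p,cv2.COLOR_BGR2HSV)
    m=((h[...,0]>5)&(h[...,0]<35)&(h[...,1]>60)&(h[...,2]>60)&(d>0)&(W[...,2]>lo)&(W[...,2]<hi)&(np.linalg.norm(W[...,:2]-K[:2],axis=-1)<.13)).astype(np.uint8)
    k,L,st,ce=cv2.connectedComponentsWithStats(m)
    for i in range(1,k):
        if st[i,4]<120: continue
        P=W[L==i]-K;q=np.c_[P@kx,P@ky]*1000
        e=np.percentile(q,[.7,99.3],axis=0);u=q-q.mean(0);v=np.linalg.svd(u,full_matrices=False)[2][0]
        print(n,"centre",e.mean(0),"size",e[1]-e[0],"ang",np.degrees(np.arctan2(v[1],v[0]))%180,"z",np.median(P[:,2]),st[i,4])
if __name__=="__main__":chk(float(sys.argv[1]),float(sys.argv[2]))
E
python3 chk.py .045 .051; python3 - <<'E'
from plan import *
s=get_state();print(s["clock"],s["tcp_pos"]);go(pick(1)[1:])
E
```

```text
10.625 [ 0.56636782 -0.18418438  0.13606979]
[0.2,-0.5,0,19.5,0,-0.005,0,0.2,0,0,19,0,0,0,0.2,0,0,11.5,0,0,0,0.2,0,0,11,0,0,0,0.2,0,0,11.5,0,0,0,0.2,0,-0.5,11,0,0,0,0.2,0,0,0,0,0,0,-1,0,0,0,0,0,0]
[-1,0,0,0,0,0,0,-1,0,0,0,0,0,0,-1,0,0,0,0,0,0,-1,0,0,0,0,0,0]
12 [ 0.52982007 -0.18953088  0.06117843]
```

Call:
arm_command:
  moves: [0.2,0,0,19.5,0,0,0,0.2,0,0,19,0,0,0,0.2,0,0,11,0,0,0,0.2,0,0,11,0,0,0,0.2,0,0,11,0,0,0,0.2,0,0,0,0,0,0,0.2,0,0,0,0,0,0]

```text
clock: 11.5
tcp_pos: [0.5349, -0.1895, 0.0689]
orientation: [0.017, 0.972, 0.075, -0.223]
wrist_force: [0.4, 0.4, 0.4]
finger_gap: 0.051
grip_force: 0.0
```

```bash
python3 - <<'E'
from plan import *
s=get_state();o=s["orientation"];q=R.from_quat([*o[1:],o[0]])
print(s["clock"],s["tcp_pos"],q.inv().apply(S[1]-s["tcp_pos"])*1000,(q.inv()*rackR()).as_rotvec())
go(pick(1)[2:])
p,d=read_camera("top");W=cloud("top",d);cv2.imwrite("pics/t3.png",cv2.resize(p[150:350,100:400],None,fx=2.5,fy=2.5))
E
```

```text
11.5 [ 0.53488326 -0.18950564  0.06886171] [-1.05160227 -0.56083653 -5.88042561] [-1.95745181e-05 -1.70758368e-03  2.98003384e-04]
[0.2,-1,-0.5,9,0,0,0,0.2,0,0,0,0,0,0,-1,0,0,0,0,0,0,-1,0,0,0,0,0,0,-1,0,0,0,0,0,0,-1,0,0,0,0,0,0,-1,0,0,0,0,0,0]
7 [ 0.53003247 -0.18975075  0.06120275]
```

View pics/t3.png

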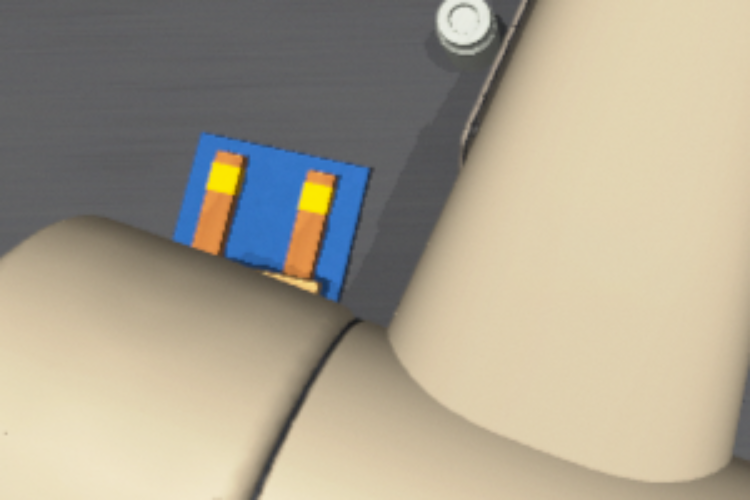

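The arm hides most of the placed slat: only its edge shows, at (290,285) on the seat_a side. I'll check it once the arm is clear. Now for the grasp of slat 1.

Call:
arm_command:
  moves: [0.2,-1,-0.5,9,0,0,0,0.2,0,0,0,0,0,0,-1,0,0,0,0,0,0,-1,0,0,0,0,0,0,-1,0,0,0,0,0,0,-1,0,0,0,0,0,0]

```text
clock: 12.3
tcp_pos: [0.53, -0.1897, 0.0611]
orientation: [0.017, 0.972, 0.075, -0.223]
wrist_force: [0.2, 0.7, 0.7]
finger_gap: 0.0251
grip_force: 39.7
```

```bash
python3 - <<'E'
from plan import *
s=get_state();print(s["clock"],s["tcp_pos"],s["finger_gap"],s["grip_force"],s["wrist_force"])
go(place(1,'b',np.pi/2+ys))
E
```

```text
12.3 [ 0.5300359  -0.18971222  0.06114658] 0.02506669330248734 39.65991675853729 [0.24255081 0.70445413 0.65039751]
[-1,0,0,-21,0,0,0,-1,0,0,-21,0,0,0,-1,0,0,-21,0,0,0,-1,0,0,-21,0,0,0,-1,0,0,-21,0,0,0,-1,-6.5,-38,-6.5,-0.025,0.09,-0.115,-1,-1.5,-38,-8,-0.03,0.085,-0.12,-1,3.5,-38,-9,-0.025,0.09,-0.115]
[-1,9,-36.5,-9.5,-0.025,0.085,-0.115,-1,14,-35.5,-9.5,-0.03,0.09,-0.115,-1,25,-29,15,0,0,-0.12,-1,28.5,-25.5,15,0,0,-0.115,-1,31,-22,15,0,0,-0.12,-1,33.5,-18.5,15,0,0,-0.12,-1,35.5,-14,15,0,0,-0.12,-1,0,0,0,0,0,0]
[-1,0,0,21.5,0,0,0,-1,0,0,21,0,0,0,-1,0,0,21.5,0,0,0,-1,0,0,21,0,0,0,-1,0,0,4,0,0,0,-1,0,0,3.5,0,0,0,-1,0,0,4,0,0,0,-1,0,0,3.5,0,0,0]
[-1,0,0,0,0,0,0,-1,0,0,0,0,0,0]
26 [0.52662149 0.1931938  0.02501497]
```

Call:
arm_command:
  moves: [-1,0,0,-21,0,0,0,-1,0,0,-21,0,0,0,-1,0,0,-21,0,0,0,-1,0,0,-21,0,0,0,-1,0,0,-21,0,0,0,-1,-6.5,-38,-6.5,-0.025,0.09,-0.115,-1,-1.5,-38,-8,-0.03,0.085,-0.12,-1,3.5,-38,-9,-0.025,0.09,-0.115]

```text
clock: 13.3
tcp_pos: [0.5484, -0.0704, 0.1818]
orientation: [0.006, 0.963, 0.255, -0.089]
wrist_force: [0.2, 1.6, 0.8]
finger_gap: 0.0255
grip_force: 39.4
```

Call:
arm_command:
  moves: [-1,9,-36.5,-9.5,-0.025,0.085,-0.115,-1,14,-35.5,-9.5,-0.03,0.09,-0.115,-1,25,-29,15,0,0,-0.12,-1,28.5,-25.5,15,0,0,-0.115,-1,31,-22,15,0,0,-0.12,-1,33.5,-18.5,15,0,0,-0.12,-1,35.5,-14,15,0,0,-0.12,-1,0,0,0,0,0,0]

```text
clock: 14.3
tcp_pos: [0.5246, 0.1951, 0.1235]
orientation: [-0.0, 0.783, 0.622, -0.001]
wrist_force: [0.4, 0.8, 0.3]
finger_gap: 0.0251
grip_force: 39.4
```

Call:
arm_command:
  moves: [-1,0,0,21.5,0,0,0,-1,0,0,21,0,0,0,-1,0,0,0,0,0,0,-1,0,0,0,0,0,0]

```text
clock: 14.8
tcp_pos: [0.5269, 0.1927, 0.0833]
orientation: [0.001, 0.785, 0.62, 0.001]
wrist_force: [-0.1, 0.6, -0.3]
finger_gap: 0.0255
grip_force: 39.4
```

```bash
python3 chk.py .044 .052; python3 - <<'E'
from plan import *
s=get_state();print(s["clock"],s["tcp_pos"],s["finger_gap"],s["grip_force"])
go(place(1,'b',np.pi/2+ys)[3:])
E
```

```text
top centre [-44.9448  -1.172 ] size [ 25.6263 138.0354] ang 90.42101393600034 z 0.047456951694198446 688
scene centre [-43.388  -14.7907] size [ 27.3008 114.3115] ang 90.45969275140644 z 0.04731641740134784 199
14.9 [0.52724125 0.19301604 0.08369311] 0.025158723710526097 39.42109286785126
[-1,0,-0.5,22,0,0,0,-1,0,-0.5,21.5,0.005,0,0,-1,0,0,4,0,0,0,-1,0,0,3.5,0,0,0,-1,0,0,4,0,0,0,-1,0,0,3.5,0,0,0,-1,0,0,0,0,0,0,-1,0,0,0,0,0,0]
8 [0.52641732 0.19328206 0.02518983]
```

Call:
arm_command:
  moves: [-1,1,-0.5,22,0,0,0,-1,0,0,21.5,0,0,0,-1,0,0,4,0,0,0,-1,0,0,3.5,0,0,0,-1,0,0,4,0,0,0,-1,0,0,3.5,0,0,0,-1,0,0,0,0,0,0,-1,0,0,0,0,0,0]

```text
clock: 15.9
tcp_pos: [0.5262, 0.1943, 0.0241]
orientation: [0.001, 0.784, 0.621, 0.001]
wrist_force: [0.8, 0.1, -0.1]
finger_gap: 0.0253
grip_force: 39.4
```

```bash
python3 - <<'E'
from plan import *
s=get_state();o=s["orientation"];q=R.from_quat([*o[1:],o[0]]);P=s["tcp_pos"]
print(s["clock"],P,seat['b'],s["wrist_force"],"err skid mm",(P-seat['b'])@kx*1e3,(P-seat['b'])@ky*1e3)
w=pick(2,1);up=P+[0,0,.11]
go([(P,q,.2,10,2),(up,q,.2,28,0),((up+w[0][0])/2*[1,1,0]+[0,0,.2],down(np.radians(130)),.2,45,0)]+w[:1]+[(S[2]+.03*N,rackR(1),.2,35,2)])
E
```

```text
15.9 [0.52623292 0.19434747 0.02408512] [0.52657491 0.19337134 0.039     ] [ 0.84002589  0.13300552 -0.06878698] err skid mm -0.5588955493693715 0.8702961518000335
[0.2,0,0,0,0,0,0,0.2,0,0,0,0,0,0,0.2,0,0,0,0,0,0,0.2,0,0,-27.5,0,0,0,0.2,0,0,-27.5,0,0,0,0.2,0,0,-27.5,0,0,0,0.2,0,0,-27.5,0,0,0,0.2,-29,11.5,-9.5,0,0,-0.135]
[0.2,-30.5,7.5,-9.5,0,0,-0.13,0.2,-31,3.5,-9,0,0,-0.135,0.2,-31,-1,-9.5,0,0,-0.13,0.2,-31,-4.5,-9.5,0,0,-0.135,0.2,-30,-9,-9.5,0,0,-0.13,0.2,-28.5,-13,-9.5,0,0,-0.135,0.2,-23,-14.5,4.5,0.03,0.05,-0.125,0.2,-21.5,-17,4,0.03,0.055,-0.125]
[0.2,-19.5,-19.5,3,0.03,0.05,-0.13,0.2,-17,-22,3,0.025,0.05,-0.125,0.2,-14,-23.5,3,0.03,0.055,-0.125,0.2,-11.5,-25.5,2.5,0.03,0.05,-0.125,0.2,-8,-26,3,0.03,0.055,-0.125,0.2,-5,-27,3.5,0.03,0.05,-0.13,0.2,0,0,23.5,0,0,0,0.2,0,0,23.5,0,0,0]
[0.2,0,0,23,0,0,0,0.2,0,0,0,0,0,0,0.2,0,0,0,0,0,0]
27 [ 0.55810582 -0.24346763  0.10163941]
```

Call:
arm_command:
  moves: [0.2,0,0,0,0,0,0,0.2,0,0,0,0,0,0,0.2,0,0,0,0,0,0,0.2,0,0,-27.5,0,0,0,0.2,0,0,-27.5,0,0,0,0.2,0,0,-27.5,0,0,0,0.2,0,0,-27.5,0,0,0,0.2,-29,11.5,-9.5,0,0,-0.135]

```text
clock: 16.9
tcp_pos: [0.5314, 0.1647, 0.1456]
orientation: [0.001, 0.738, 0.674, 0.002]
wrist_force: [-0.4, -0.8, -0.9]
finger_gap: 0.0514
grip_force: 0.0
```

```bash
python3 chk.py .044 .052
```

```text
top centre [ 44.9301 -30.309 ] size [25.1394 77.8795] ang 88.3272310921264 z 0.04743440627714712 360
top centre [-44.8865  -1.0231] size [ 25.6426 138.2713] ang 90.48118874155264 z 0.04746044078278111 689
scene centre [-43.4541  -2.2399] size [ 27.2472 138.6024] ang 88.77399302555187 z 0.047233885703134915 211
scene centre [44.9397 -0.1908] size [ 26.8931 138.8036] ang 90.29934555183934 z 0.04748948612264048 265
```

Call:
arm_command:
  moves: [0.2,-30.5,7.5,-9.5,0,0,-0.13,0.2,-31,3.5,-9,0,0,-0.135,0.2,-31,-1,-9.5,0,0,-0.13,0.2,-31,-4.5,-9.5,0,0,-0.135,0.2,-30,-9,-9.5,0,0,-0.13,0.2,-28.5,-13,-9.5,0,0,-0.135,0.2,-23,-14.5,4.5,0.03,0.05,-0.125,0.2,-21.5,-17,4,0.03,0.055,-0.125]

```text
clock: 18.0
tcp_pos: [0.5647, -0.0766, 0.191]
orientation: [-0.06, 0.304, 0.951, -0.005]
wrist_force: [0.6, 0.2, 0.6]
finger_gap: 0.0511
grip_force: 0.0
```

```bash
python3 chk.py .044 .052
```

```text
top centre [44.2309 39.0814] size [25.4086 60.0995] ang 98.68500410326368 z 0.04752730392301563 237
scene centre [-44.4053  17.302 ] size [27.9251 98.9995] ang 93.58857200313382 z 0.04776871167486607 150
scene centre [45.6471  0.9786] size [ 27.1054 137.5007] ang 91.43563616168895 z 0.04743691377234138 247
```

Call:
arm_command:
  moves: [0.2,-19.5,-19.5,3,0.03,0.05,-0.13,0.2,-17,-22,3,0.025,0.05,-0.125,0.2,-14,-23.5,3,0.03,0.055,-0.125,0.2,-11.5,-25.5,2.5,0.03,0.05,-0.125,0.2,-8,-26,3,0.03,0.055,-0.125,0.2,-5,-27,3.5,0.03,0.05,-0.13,0.2,0,0,0,0,0,0,0.2,0,0,0,0,0,0]

```text
clock: 19.1
tcp_pos: [0.5885, -0.2375, 0.1643]
orientation: [-0.224, -0.075, 0.971, -0.018]
wrist_force: [-0.3, 0.4, 0.2]
finger_gap: 0.0512
grip_force: 0.0
```

```bash
python3 chk.py .044 .052; python3 - <<'E'
from plan import *
s=get_state();o=s["orientation"];q=R.from_quat([*o[1:],o[0]])
print(s["clock"],s["tcp_pos"],s["joint_pos"],q.inv().apply(S[2]-s["tcp_pos"])*1000,(q.inv()*rackR(1)).as_rotvec())
go(pick(2,1)[1:])
E
```

```text
19.2 [ 0.58846811 -0.23758226  0.16544855] [-0.40014151  0.84139193  0.67372356  1.79482693 -0.23389798 -0.50855292] [ -0.18541666  -1.00674152 101.05474695] [-0.00185063  0.00068838  0.0010032 ]
[0.2,0,-0.5,23.5,0,0,0,0.2,0,0,24,0,0,0,0.2,0,-0.5,23.5,0,0,0,0.2,0,0,11.5,0,0,0,0.2,0,0,11,0,0,0,0.2,0,0,11.5,0,0,0,0.2,0,0,11,0,0,0,0.2,0,0,0,0,0,0]
[-1,0,0,0,0,0,0,-1,0,0,0,0,0,0,-1,0,0,0,0,0,0,-1,0,0,0,0,0,0,-1,0,0,0,0,0,0]
13 [ 0.53847429 -0.24655081  0.06115482]
```

Call:
arm_command:
  moves: [0.2,0,-0.5,23.5,0,0,0,0.2,0,0,24,0,0,0,0.2,0,-0.5,23.5,0,0,0,0.2,0,0,11.5,0,0,0,0.2,0,0,11,0,0,0,0.2,0,0,11,0,0,0,0.2,0,0,0,0,0,0,0.2,0,0,0,0,0,0]

```text
clock: 20.2
tcp_pos: [0.5436, -0.2469, 0.0708]
orientation: [-0.224, -0.076, 0.971, -0.018]
wrist_force: [-0.3, -0.5, -0.6]
finger_gap: 0.0515
grip_force: 0.0
```

```bash
python3 - <<'E'
from plan import *
s=get_state();o=s["orientation"];q=R.from_quat([*o[1:],o[0]])
print(s["clock"],s["tcp_pos"],q.inv().apply(S[2]-s["tcp_pos"])*1000,(q.inv()*rackR(1)).as_rotvec())
go(pick(2,1)[2:])
E
```

```text
20.2 [ 0.54358041 -0.24693026  0.07080685] [ 0.07584916  1.17073944 -4.08548196] [-0.00162561 -0.00028518  0.00185147]
[0.2,0,1,11,0,0,0,0.2,0,0,0,0,0,0,-1,0,0,0,0,0,0,-1,0,0,0,0,0,0,-1,0,0,0,0,0,0,-1,0,0,0,0,0,0,-1,0,0,0,0,0,0]
7 [ 0.53865973 -0.24669821  0.06092085]
```

Call:
arm_command:
  moves: [0.2,0,1,11,0,0,0,0.2,0,0,0,0,0,0,-1,0,0,0,0,0,0,-1,0,0,0,0,0,0,-1,0,0,0,0,0,0,-1,0,0,0,0,0,0]

```text
clock: 20.95
tcp_pos: [0.5386, -0.2467, 0.0608]
orientation: [-0.224, -0.076, 0.971, -0.018]
wrist_force: [1.1, -0.1, 0.5]
finger_gap: 0.0251
grip_force: 39.7
```

```bash
python3 - <<'E'
from plan import *
s=get_state();o=s["orientation"];q=R.from_quat([*o[1:],o[0]])
print(s["clock"],s["tcp_pos"],s["finger_gap"],s["grip_force"],s["wrist_force"],q.inv().apply(S[2]-s["tcp_pos"])*1000)
go(place(2,'d',np.pi+ys,1))
E
```

```text
20.95 [ 0.53856805 -0.24668054  0.06079201] 0.025102769724564978 39.72474753856659 [ 1.14616933 -0.14098606  0.52978748] [  0.05375356   0.13894521 -15.23976485]
[-1,0,0,-21,0,0,0,-1,0,0,-21,0,0,0,-1,0,0,-21,0,0,0,-1,0,0,-21,0,0,0,-1,0,0,-21,0,0,0,-1,7.5,41.5,-5,-0.01,-0.075,0.03,-1,8,41,-4.5,-0.005,-0.075,0.035,-1,9,40.5,-5.5,-0.01,-0.075,0.03]
[-1,10,41,-6,-0.005,-0.075,0.035,-1,11,40,-6,-0.01,-0.075,0.03,-1,12,40,-7,-0.005,-0.08,0.03,-1,6,41,9.5,0,0,0.035,-1,7,40.5,9.5,0,0,0.03,-1,8.5,40.5,9.5,0,0,0.035,-1,10,40,9.5,0,0,0.03,-1,11.5,40,9.5,0,0,0.035]
[-1,12.5,39,9.5,0,0,0.03,-1,0,0,0,0,0,0,-1,0,0,21,0,0,0,-1,0,0,21.5,0,0,0,-1,0,0,21,0,0,0,-1,0,0,21.5,0,0,0,-1,0,0,5,0,0,0,-1,0,0,5,0,0,0]
[-1,0,0,5,0,0,0,-1,0,0,0,0,0,0,-1,0,0,0,0,0,0]
27 [0.493185   0.24737094 0.04294095]
```

Call:
arm_command:
  moves: [-1,0,0,-21,0,0,0,-1,0,0,-21,0,0,0,-1,0,0,-21,0,0,0,-1,0,0,-21,0,0,0,-1,0,0,-21,0,0,0,-1,7.5,41.5,-5,-0.01,-0.075,0.03,-1,8,41,-4.5,-0.005,-0.075,0.035,-1,9,40.5,-5.5,-0.01,-0.075,0.03]

```text
clock: 21.95
tcp_pos: [0.5512, -0.1182, 0.177]
orientation: [-0.113, -0.028, 0.993, -0.007]
wrist_force: [-0.4, -0.6, 0.2]
finger_gap: 0.0252
grip_force: 39.5
```

Call:
arm_command:
  moves: [-1,10,41,-6,-0.005,-0.075,0.035,-1,11,40,-6,-0.01,-0.075,0.03,-1,12,40,-7,-0.005,-0.08,0.03,-1,6,41,9.5,0,0,0.035,-1,7,40.5,9.5,0,0,0.03,-1,8.5,40.5,9.5,0,0,0.035,-1,10,40,9.5,0,0,0.03,-1,11.5,40,9.5,0,0,0.035]

```text
clock: 22.95
tcp_pos: [0.4966, 0.2079, 0.1522]
orientation: [0.001, 0.102, 0.995, -0.0]
wrist_force: [0.3, -0.1, -0.2]
finger_gap: 0.0254
grip_force: 39.5
```

Call:
arm_command:
  moves: [-1,12.5,39,9.5,0,0,0.03,-1,0,0,0,0,0,0,-1,0,0,21,0,0,0,-1,0,0,21.5,0,0,0,-1,0,0,0,0,0,0,-1,0,0,0,0,0,0]

```text
clock: 23.7
tcp_pos: [0.4933, 0.247, 0.1013]
orientation: [0.001, 0.117, 0.993, 0.0]
wrist_force: [-0.3, -1.6, -0.4]
finger_gap: 0.0249
grip_force: 39.6
```

```bash
python3 chk.py .044 .052; python3 - <<'E'
from plan import *
s=get_state();o=s["orientation"];q=R.from_quat([*o[1:],o[0]]);P=s["tcp_pos"];e=P-seat['d']
print(s["clock"],P,s["finger_gap"],s["grip_force"],e@kx*1e3,e@ky*1e3,q.as_matrix()[:,0],kx)
go(place(2,'d',np.pi+ys,1)[3:])
E
```

```text
top centre [44.5053 -8.2809] size [ 25.7425 121.2439] ang 90.50978150429687 z 0.04734701166270405 583
top centre [-44.8187  -9.1421] size [ 25.6618 122.205 ] ang 90.49233557390365 z 0.04744633989056024 606
scene centre [-44.1037  -5.7198] size [ 27.2624 133.1316] ang 90.94876635185547 z 0.04762673428515318 220
scene centre [45.6722 -1.2076] size [ 27.5865 140.3155] ang 89.75089600991447 z 0.04763796155110245 265
23.8 [0.49371794 0.24735266 0.1016344 ] 0.02519679653211106 39.56764876842499 0.5274721308638803 -0.10280870649420737 [-0.97283445  0.23147828 -0.00330616] [ 0.97277588 -0.2317479   0.        ]
[-1,0.5,0,22,0,0,0,-1,0,0,21.5,0,0.005,0,-1,0,0,4,0,0,0,-1,0,0,3.5,0,0,0,-1,0,0,4,0,0,0,-1,0,0,3.5,0,0,0,-1,0,0,0,0,0,0,-1,0,0,0,0,0,0]
8 [0.49336293 0.24750911 0.04313305]
```

Call:
arm_command:
  moves: [-1,0.5,0,22,0,0,0,-1,0,0,21.5,0,0,0,-1,0,0,4,0,0,0,-1,0,0,3.5,0,0,0,-1,0,0,3.5,0,0,0,-1,0,0,3.5,0,0,0,-1,0,0,0,0,0,0,-1,0,0,0,0,0,0]

```text
clock: 24.8
tcp_pos: [0.4926, 0.2476, 0.0426]
orientation: [0.001, 0.116, 0.993, 0.0]
wrist_force: [0.2, 0.4, -0.5]
finger_gap: 0.0255
grip_force: 39.6
```

```bash
python3 - <<'E'
from plan import *
s=get_state();o=s["orientation"];q=R.from_quat([*o[1:],o[0]]);P=s["tcp_pos"];e=P-seat['d']
print(s["clock"],P,s["wrist_force"],s["finger_gap"],"err",e@kx*1e3,e@ky*1e3,e[2],q.as_matrix()[:,0])
w=pick(3,1);up=P+[0,0,.10]
go([(P,q,.2,10,2),(up,q,.2,25,0),((up+w[0][0])/2*[1,1,0]+[0,0,.2],down(np.radians(177)),.2,45,0)]+w[:1]+[(w[0][0],rackR(1),.2,35,2)])
E
```

```text
24.8 [0.49255159 0.24761735 0.04258349] [ 0.21058687  0.38750736 -0.52138245] 0.025468341931943795 err -0.6684636064135366 -0.11562739561673607 -0.01441650729661148 [-0.97295362  0.23099338 -0.00182215]
[0.2,0,0,0,0,0,0,0.2,0,0,0,0,0,0,0.2,0,0,0,0,0,0,0.2,0,0,-25,0,0,0,0.2,0,0,-25,0,0,0,0.2,0,0,-25,0,0,0,0.2,0,0,-25,0,0,0,0.2,-16.5,-36.5,-8,0,0,-0.025]
[0.2,-15.5,-37.5,-8.5,0,0,-0.025,0.2,-15,-37.5,-8,0,0,-0.025,0.2,-13.5,-37.5,-8,0,0,-0.03,0.2,-12.5,-38.5,-8.5,0,0,-0.025,0.2,-12,-38.5,-8,0,0,-0.025,0.2,-10.5,-38.5,-8.5,0,0,-0.025,0.2,-9.5,-39,5,0.005,0.065,-0.03,0.2,-9,-39.5,5,0.01,0.065,-0.03]
[0.2,-8,-39.5,4.5,0.005,0.065,-0.025,0.2,-7,-39.5,4,0.005,0.065,-0.03,0.2,-6.5,-40,4,0.01,0.065,-0.03,0.2,-5,-40,4,0.005,0.065,-0.03,0.2,-4.5,-40.5,4,0.005,0.065,-0.03,0.2,0,0,0,0,0,0,0.2,0,0,0,0,0,0,0.2,0,0,0,0,0,0]
24 [ 0.59856547 -0.30593258  0.16469479]
```

Call:
arm_command:
  moves: [0.2,0,0,0,0,0,0,0.2,0,0,0,0,0,0,0.2,0,0,0,0,0,0,0.2,0,0,-25,0,0,0,0.2,0,0,-25,0,0,0,0.2,0,0,-25,0,0,0,0.2,0,0,-25,0,0,0,0.2,-16.5,-36.5,-8,0,0,-0.025]

```text
clock: 25.8
tcp_pos: [0.5008, 0.2098, 0.1524]
orientation: [0.002, 0.102, 0.995, 0.001]
wrist_force: [0.9, -0.1, 0.5]
finger_gap: 0.0514
grip_force: 0.0
```

Call:
arm_command:
  moves: [0.2,-15.5,-37.5,-8.5,0,0,-0.025,0.2,-15,-37.5,-8,0,0,-0.025,0.2,-13.5,-37.5,-8,0,0,-0.03,0.2,-12.5,-38.5,-8.5,0,0,-0.025,0.2,-12,-38.5,-8,0,0,-0.025,0.2,-10.5,-38.5,-8.5,0,0,-0.025,0.2,-9.5,-39,5,0.005,0.065,-0.03,0.2,-9,-39.5,5,0.01,0.065,-0.03]

```text
clock: 26.8
tcp_pos: [0.5609, -0.1096, 0.1904]
orientation: [-0.064, -0.004, 0.998, -0.006]
wrist_force: [1.1, 0.2, -0.7]
finger_gap: 0.0512
grip_force: 0.0
```

```bash
python3 chk.py .062 .070
```

```text
top centre [ 0.0636 42.966 ] size [137.1809  26.6346] ang 0.3910410486263629 z 0.06542923752689639 718
scene centre [ 0.2655 42.6115] size [139.6285  29.0056] ang 0.005485098487153657 z 0.06547410622069705 258
```

Call:
arm_command:
  moves: [0.2,-8,-39.5,4.5,0.005,0.065,-0.025,0.2,-7,-39.5,4,0.005,0.065,-0.03,0.2,-6.5,-40,4,0.01,0.065,-0.03,0.2,-5,-40,4,0.005,0.065,-0.03,0.2,-4.5,-40.5,4,0.005,0.065,-0.03,0.2,0,0,0,0,0,0,0.2,0,0,0,0,0,0,0.2,0,0,0,0,0,0]

```text
clock: 27.9
tcp_pos: [0.5986, -0.3047, 0.167]
orientation: [-0.224, -0.076, 0.972, -0.017]
wrist_force: [0.1, 1.0, 0.2]
finger_gap: 0.051
grip_force: 0.0
```

```bash
python3 - <<'E'
from plan import *
s=get_state();o=s["orientation"];q=R.from_quat([*o[1:],o[0]])
print(s["clock"],s["tcp_pos"],s["joint_pos"],q.inv().apply(S[3]-s["tcp_pos"])*1000,(q.inv()*rackR(1)).as_rotvec())
go(pick(3,1)[1:])
E
```

```text
27.9 [ 0.59860038 -0.30466783  0.16701261] [-0.47499553  0.93375531  0.86209678  1.87383798 -0.2600115  -0.58138025] [ -0.84034832  -1.12330112 102.33446336] [1.79043397e-05 1.23919206e-03 2.36089249e-03]
[0.2,-0.5,-0.5,24,0,0,0,0.2,0,0,24,0,0,0,0.2,-0.5,-0.5,24.5,0,0,0,0.2,0,0,11,0,0,0,0.2,0,0,11.5,0,0,0,0.2,0,0,11,0,0,0,0.2,0,0,11.5,0,0,0,0.2,0,0,0,0,0,0]
[-1,0,0,0,0,0,0,-1,0,0,0,0,0,0,-1,0,0,0,0,0,0,-1,0,0,0,0,0,0,-1,0,0,0,0,0,0]
13 [ 0.54887059 -0.31337363  0.06090225]
```

Call:
arm_command:
  moves: [0.2,-0.5,-1,24,0,0,0,0.2,0,0,24,0,0,0,0.2,-0.5,-1,24.5,0,0,0,0.2,0,0,11,0,0,0,0.2,0,0,11.5,0,0,0,0.2,0,0,11,0,0,0,0.2,0,0,0,0,0,0,0.2,0,0,0,0,0,0]

```text
clock: 28.9
tcp_pos: [0.5539, -0.3149, 0.0691]
orientation: [-0.225, -0.075, 0.971, -0.016]
wrist_force: [-0.1, 0.2, -0.3]
finger_gap: 0.0511
grip_force: 0.0
```

```bash
python3 - <<'E'
from plan import *
s=get_state();o=s["orientation"];q=R.from_quat([*o[1:],o[0]])
print(s["clock"],s["tcp_pos"],q.inv().apply(S[3]-s["tcp_pos"])*1000,(q.inv()*rackR(1)).as_rotvec())
go(pick(3,1)[2:])
E
```

```text
28.9 [ 0.55389089 -0.31485228  0.06913668] [ 0.82491113  2.11540458 -5.68473932] [ 0.00152014 -0.00078026  0.00176259]
[0.2,1,2,9.5,0,0,0,0.2,0,0,0,0,0,0,-1,0,0,0,0,0,0,-1,0,0,0,0,0,0,-1,0,0,0,0,0,0,-1,0,0,0,0,0,0,-1,0,0,0,0,0,0]
7 [ 0.5485712  -0.31363917  0.06104475]
```

Call:
arm_command:
  moves: [0.2,1,3,9.5,0,0,0,0.2,0,0,0,0,0,0,-1,0,0,0,0,0,0,-1,0,0,0,0,0,0,-1,0,0,0,0,0,0,-1,0,0,0,0,0,0]

```text
clock: 29.65
tcp_pos: [0.5484, -0.3126, 0.061]
orientation: [-0.225, -0.075, 0.971, -0.016]
wrist_force: [0.9, -0.1, 0.8]
finger_gap: 0.0254
grip_force: 39.6
```

```bash
python3 - <<'E'
from plan import *
s=get_state();o=s["orientation"];q=R.from_quat([*o[1:],o[0]])
print(s["clock"],s["tcp_pos"],s["finger_gap"],s["grip_force"],s["wrist_force"],q.inv().apply(S[3]-s["tcp_pos"])*1000)
seat['c']=seat['c']+.0018*ky
go(place(3,'c',np.pi+ys,1))
E
```

```text
29.65 [ 0.54839683 -0.31262642  0.06097883] 0.02535257612193132 39.61810827255249 [ 0.85213175 -0.11415366  0.82287937] [ -0.16194716  -0.91341614 -15.25305326]
[-1,0,0,-21,0,0,0,-1,0,-0.5,-21,0,0,0,-1,0,0,-21,0,0,0,-1,0,0,-21,0,0,0,-1,0,-0.5,-21.5,0,0,0,-1,9.5,40,-3.5,-0.005,-0.075,0.03,-1,11,40,-4,-0.01,-0.075,0.035,-1,11.5,39.5,-4,-0.005,-0.075,0.03]
[-1,13,39,-5,-0.01,-0.075,0.035,-1,13.5,39,-6,-0.005,-0.08,0.03,-1,14,38.5,-6.5,-0.005,-0.075,0.03,-1,8.5,39,9.5,0,0,0.035,-1,9.5,39,9.5,0,0,0.03,-1,11,39,9,0,0,0.035,-1,12.5,38,9.5,0,0,0.03,-1,13.5,38,9.5,0,0,0.035]
[-1,14.5,37,9.5,0,0,0.03,-1,0,0,0,0,0,0,-1,0,0,21,0,0,0,-1,0,0,21.5,0,0,0,-1,0,0,21,0,0,0,-1,0.5,0.5,21.5,0,0,0,-1,0,0,5,0,0,0,-1,0,0,5,0,0,0]
[-1,0,0,5,0,0,0,-1,0,0,0,0,0,0,-1,0,0,0,0,0,0]
27 [0.47262698 0.16199531 0.04292446]
```

Call:
arm_command:
  moves: [-1,0,0,-21,0,0,0,-1,0,-0.5,-21,0,0,0,-1,0,0,-21,0,0,0,-1,0,0,-21,0,0,0,-1,0,-0.5,-21.5,0,0,0,-1,9.5,40,-3.5,-0.005,-0.075,0.03,-1,11,40,-4,-0.01,-0.075,0.035,-1,11.5,39.5,-4,-0.005,-0.075,0.03]

```text
clock: 30.65
tcp_pos: [0.5538, -0.1901, 0.1771]
orientation: [-0.113, -0.028, 0.993, -0.008]
wrist_force: [1.0, 0.0, 0.5]
finger_gap: 0.025
grip_force: 39.4
```

Call:
arm_command:
  moves: [-1,13,39,-5,-0.01,-0.075,0.035,-1,13.5,39,-6,-0.005,-0.08,0.03,-1,14,38.5,-6.5,-0.005,-0.075,0.03,-1,8.5,39,9.5,0,0,0.035,-1,9.5,39,9.5,0,0,0.03,-1,11,39,9,0,0,0.035,-1,12.5,38,9.5,0,0,0.03,-1,13.5,38,9.5,0,0,0.035]

```text
clock: 31.65
tcp_pos: [0.4787, 0.1237, 0.1523]
orientation: [0.001, 0.102, 0.995, -0.001]
wrist_force: [-0.1, 0.4, -0.7]
finger_gap: 0.0251
grip_force: 39.4
```

Call:
arm_command:
  moves: [-1,14.5,37,9.5,0,0,0.03,-1,0,0,0,0,0,0,-1,0,0,21,0,0,0,-1,0,0,21.5,0,0,0,-1,0,0,0,0,0,0,-1,0,0,0,0,0,0]

```text
clock: 32.4
tcp_pos: [0.4732, 0.1611, 0.1012]
orientation: [0.001, 0.117, 0.993, -0.001]
wrist_force: [-0.1, 0.9, -0.7]
finger_gap: 0.0255
grip_force: 39.5
```

```bash
python3 chk.py .062 .070; python3 - <<'E'
from plan import *
seat['c']=seat['c']+.0018*ky
s=get_state();o=s["orientation"];q=R.from_quat([*o[1:],o[0]]);P=s["tcp_pos"];e=P-seat['c']
print(s["clock"],P,s["finger_gap"],s["grip_force"],e@kx*1e3,e@ky*1e3,q.as_matrix()[:,0],kx)
go(place(3,'c',np.pi+ys,1)[3:])
E
```

```text
top centre [56.2257 42.9798] size [26.5764 25.3363] ang 26.349097794636293 z 0.0654291633470313 121
scene centre [11.7692 42.4916] size [117.2423  27.524 ] ang 179.7300024830125 z 0.06539317257323285 221
32.5 [0.47357937 0.16138688 0.10150836] 0.02547223979962217 39.54740524291992 0.8595454051941747 -0.195324543127441 [-0.97280704  0.23159228 -0.00338677] [ 0.97277588 -0.2317479   0.        ]
[-1,0.5,0,22,0,0,0,-1,0.5,0,21.5,0,0.005,0,-1,0,0,4,0,0,0,-1,0,0,3.5,0,0,0,-1,0,0,4,0,0,0,-1,0,0.5,3.5,0,0,0,-1,0,0,0,0,0,0,-1,0,0,0,0,0,0]
8 [0.47282708 0.16201309 0.04300472]
```

Call:
arm_command:
  moves: [-1,0.5,0,22,0,0,0,-1,0,0,21.5,0,0,0,-1,0,0,4,0,0,0,-1,0,0,3.5,0,0,0,-1,0,0,3.5,0,0,0,-1,0,0,3.5,0,0,0,-1,0,0,0,0,0,0,-1,0,0,0,0,0,0]

```text
clock: 33.5
tcp_pos: [0.4724, 0.1616, 0.0426]
orientation: [0.001, 0.116, 0.993, -0.001]
wrist_force: [-0.5, -0.2, -0.4]
finger_gap: 0.0255
grip_force: 39.5
```

```bash
python3 - <<'E'
from plan import *
seat['c']=seat['c']+.0018*ky
s=get_state();o=s["orientation"];q=R.from_quat([*o[1:],o[0]]);P=s["tcp_pos"];e=P-seat['c']
print(s["clock"],P,s["wrist_force"],s["finger_gap"],"err",e@kx*1e3,e@ky*1e3,e[2])
E
```

```text
33.5 [0.47236191 0.16164338 0.04257506] [-0.45204794 -0.1564246  -0.40247865] 0.025508257179487154 err -0.38421166722580985 -0.22794633528578814 -0.014424939279011416
```

Call:
arm_command:
  moves: [0.2,0,0,0,0,0,0,0.2,0,0,0,0,0,0,0.2,0,0,0,0,0,0,0.2,0,0,-25,0,0,0,0.2,0,0,-30,0,0,0,0.2,0,0,-30,0,0,0,0.2,0,0,-30,0,0,0,0.2,0,0,-25,0,0,0]

```text
clock: 34.5
tcp_pos: [0.4723, 0.1619, 0.1838]
orientation: [0.001, 0.116, 0.993, -0.001]
wrist_force: [0.4, -0.2, 0.3]
finger_gap: 0.0512
grip_force: 0.0
```

Call:
arm_command:
  moves: [0.2,0,-40,0,0,0,0,0.2,0,-45,0,0,0,0,0.2,0,-45,0,0,0,0,0.2,0,-45,0,0,0,0,0.2,0,-45,0,0,0,0,0.2,0,-40,0,0,0,0,0.2,0,0,0,0,0,0,0.2,0,0,0,0,0,0]

```text
clock: 35.5
tcp_pos: [0.412, -0.0908, 0.1829]
orientation: [0.001, 0.117, 0.993, -0.001]
wrist_force: [1.2, -0.5, -0.6]
finger_gap: 0.0515
grip_force: 0.0
```

```bash
python3 chk.py .062 .070;python3 chk.py .044 .052; python3 chk.py .027 .033; python3 - <<'E'
from plan import *
s=get_state();print(s["clock"],s["tcp_pos"])
p,d=read_camera("top");cv2.imwrite("pics/t4.png",cv2.resize(p[140:320,130:370],None,fx=3,fy=3))
E
```

```text
top centre [ 0.085  42.9553] size [137.1846  26.4346] ang 0.36059244617314334 z 0.06544077633857237 721
top centre [  0.606  -45.0494] size [137.2942  26.1668] ang 179.6645383090407 z 0.06548539414951793 722
scene centre [ 1.078  42.1929] size [138.756  28.157] ang 0.22814876418049218 z 0.06568082054537439 266
scene centre [  2.6428 -44.8022] size [137.9787  28.3275] ang 179.4222871989119 z 0.06563391169978461 276
top centre [41.6465  2.4793] size [31.7296 58.1165] ang 93.0417440444175 z 0.04769584597661625 285
top centre [-44.9331   2.2693] size [25.7026 56.746 ] ang 90.38735830707269 z 0.04768726392793887 289
35.8 [ 0.41214066 -0.09025418  0.18282804]
```

View pics/t4.png

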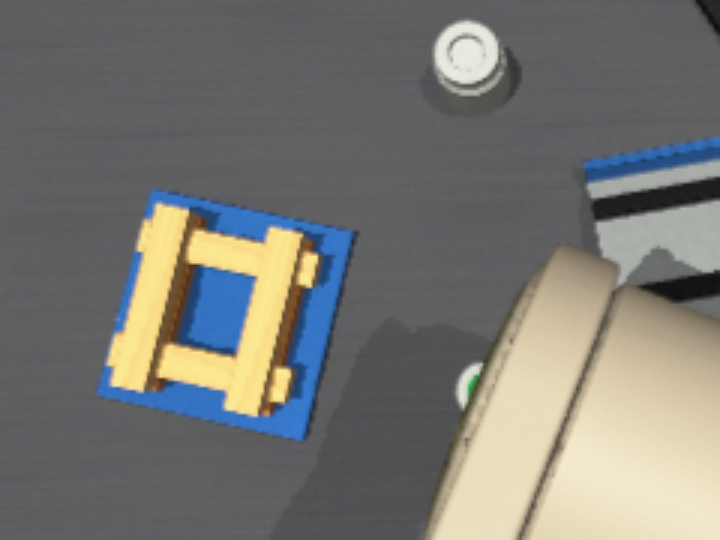

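The crop shows the complete crib: the second-layer slats at (150,300) and (265,320), the cross slats at (225,250) and (200,365), and the barrel and gland untouched. The seat_d slat is about 2 mm inboard of its runner, and there is time left, so I'll regrasp it and shift it outward.

```bash
python3 - <<'E'
from plan import *
T=down(np.pi+ys);P=np.array([.4926,.2476,.0428])
go([(P+[0,0,.13],T,.2,42,2),(P+[0,0,.045],T,.2,28,2)])
E
```

```text
[0.2,0,38.5,1,0,0,0,0.2,0,38.5,1,0,0,0,0.2,0,39,1,0,0,0,0.2,-0.5,38.5,1,0,0,0,0.2,0,38.5,1.5,0,0,0,0.2,0,38.5,1,0,0,0,0.2,0,38.5,1,0,0,0,0.2,0,39,1,0,0,0]
[0.2,0,38.5,1,0,0,0,0.2,0,0,0,0,0,0,0.2,0,0,0,0,0,0,0.2,0,0,21,0,0,0,0.2,0,0,21.5,0,0,0,0.2,0,0,21,0,0,0,0.2,0,0,21.5,0,0,0,0.2,0,0,0,0,0,0]
[0.2,0,0,0,0,0,0]
17 [0.49254539 0.24753912 0.08775768]
```

Call:
arm_command:
  moves: [0.2,0,38.5,1,0,0,0,0.2,0,38.5,1,0,0,0,0.2,0,39,1,0,0,0,0.2,-0.5,38.5,1,0,0,0,0.2,0,38.5,1.5,0,0,0,0.2,0,38.5,1,0,0,0,0.2,0,38.5,1,0,0,0,0.2,0,39,1,0,0,0]

```text
clock: 36.85
tcp_pos: [0.484, 0.2111, 0.1737]
orientation: [0.001, 0.116, 0.993, -0.001]
wrist_force: [0.7, -1.4, 0.7]
finger_gap: 0.0514
grip_force: 0.0
```

Call:
arm_command:
  moves: [0.2,0,38.5,1,0,0,0,0.2,0,0,0,0,0,0,0.2,0,0,21,0,0,0,0.2,0,0,21.5,0,0,0,0.2,0,0,21,0,0,0,0.2,0,0,21.5,0,0,0,0.2,0,0,0,0,0,0,0.2,0,0,0,0,0,0]

```text
clock: 37.85
tcp_pos: [0.4932, 0.2465, 0.0885]
orientation: [0.001, 0.117, 0.993, -0.001]
wrist_force: [0.2, 0.3, 0.4]
finger_gap: 0.0513
grip_force: 0.0
```

```bash
python3 - <<'E'
from plan import *
s=get_state();print(s["clock"],s["tcp_pos"])
T=down(np.pi+ys);P=np.array([.4926,.2476,.0428])
go([(P,T,.2,15,2)])
E
```

```text
37.85 [0.49318004 0.2464575  0.0885285 ]
[0.2,0,0.5,11.5,0,0,0,0.2,0.5,0,11.5,0,0,0,0.2,0,0.5,11.5,0,0,0,0.2,0.5,0,11,0,0,0,0.2,0,0,0,0,0,0,0.2,0,0,0,0,0,0]
6 [0.49251998 0.24757214 0.04302497]
```

Call:
arm_command:
  moves: [0.2,0,0.5,11.5,0,0,0,0.2,0,0,11.5,0,0,0,0.2,0,0.5,11.5,0,0,0,0.2,0,0,11,0,0,0,0.2,0,0,0,0,0,0,0.2,0,0,0,0,0,0]

```text
clock: 38.6
tcp_pos: [0.4934, 0.2476, 0.0423]
orientation: [0.001, 0.116, 0.993, -0.001]
wrist_force: [-0.1, -0.2, 0.6]
finger_gap: 0.051
grip_force: 0.0
```

Call:
arm_command:
  moves: [-1,0,0,0,0,0,0,-1,0,0,0,0,0,0,-1,0,0,0,0,0,0,-1,0,0,0,0,0,0]
  newtons: 30

```text
clock: 39.1
tcp_pos: [0.4938, 0.2478, 0.0429]
orientation: [0.001, 0.116, 0.993, -0.001]
wrist_force: [-1.5, -0.7, 4.5]
finger_gap: 0.0255
grip_force: 30.7
```

```bash
python3 - <<'E'
from plan import *
s=get_state();o=s["orientation"];q=R.from_quat([*o[1:],o[0]]);P=s["tcp_pos"];e=P-seat['d']
print(s["clock"],P,s["finger_gap"],s["grip_force"],s["wrist_force"],e@kx*1e3,e@ky*1e3,q.as_matrix()[:,1],ky)
E
```

```text
39.1 [0.4937623  0.24775107 0.04287641] 0.025514042906414236 30.66601574420929 [-1.51771004 -0.72714465  4.5059384 ] 0.47829220582850934 0.2950346240231761 [ 0.2311809   0.97291026 -0.00100708] [0.2317479  0.97277588 0.        ]
```

Call:
arm_command:
  moves: [-1,0,0,-2,0,0,0,-1,0,2,0,0,0,0,-1,0,0,0,0,0,0,-1,0,0,2,0,0,0,-1,0,0,0,0,0,0]

```text
clock: 39.72
tcp_pos: [0.4936, 0.2496, 0.0429]
orientation: [0.001, 0.116, 0.993, -0.001]
wrist_force: [-1.8, -0.7, 6.3]
finger_gap: 0.0253
grip_force: 30.8
```

Call:
arm_command:
  moves: [0.2,0,0,0,0,0,0,0.2,0,0,0,0,0,0,0.2,0,0,0,0,0,0,0.2,0,0,-25,0,0,0,0.2,0,0,-35,0,0,0,0.2,0,0,-35,0,0,0,0.2,0,0,-40,0,0,0,0.2,0,-40,0,0,0,0]

```text
clock: 40.72
tcp_pos: [0.4872, 0.2126, 0.1809]
orientation: [0.004, 0.115, 0.993, 0.001]
wrist_force: [0.4, -0.9, -0.5]
finger_gap: 0.0513
grip_force: 0.0
```

Call:
arm_command:
  moves: [0.2,0,-40,0,0,0,0,0.2,0,-45,0,0,0,0,0.2,0,-45,0,0,0,0,0.2,0,-45,0,0,0,0,0.2,0,-45,0,0,0,0,0.2,0,-45,0,0,0,0,0.2,0,0,0,0,0,0,0.2,0,0,0,0,0,0]

```text
clock: 41.72
tcp_pos: [0.423, -0.0469, 0.1778]
orientation: [0.001, 0.117, 0.993, -0.001]
wrist_force: [0.1, -0.0, 0.6]
finger_gap: 0.0514
grip_force: 0.0
```

```bash
python3 chk.py .062 .070;python3 chk.py .044 .052; python3 - <<'E'
from plan import *
s=get_state();print(s["clock"],s["tcp_pos"])
p,d=read_camera("scene");cv2.imwrite("pics/s5.png",cv2.resize(p[90:290,220:470],None,fx=3,fy=3))
E
```

```text
top centre [-0.1192 45.1166] size [136.8192  26.5851] ang 0.33182543741179416 z 0.06537583944373326 719
top centre [  0.5219 -45.1086] size [137.6059  26.1044] ang 179.80826238034953 z 0.06544087967908863 725
scene centre [ 0.7243 44.6988] size [139.511   28.3653] ang 179.72958951363455 z 0.06557319322407462 253
scene centre [  1.4243 -45.1506] size [139.0393  28.1737] ang 179.16466427380507 z 0.06570423652929414 271
top centre [44.4538  3.5503] size [25.9687 60.233 ] ang 90.14295156611011 z 0.047558467572499596 298
top centre [-45.1418   3.2826] size [25.9566 59.7322] ang 91.32172516215334 z 0.04768461603693791 304
41.925 [ 0.42318685 -0.04602215  0.1777461 ]
```

View pics/s5.png

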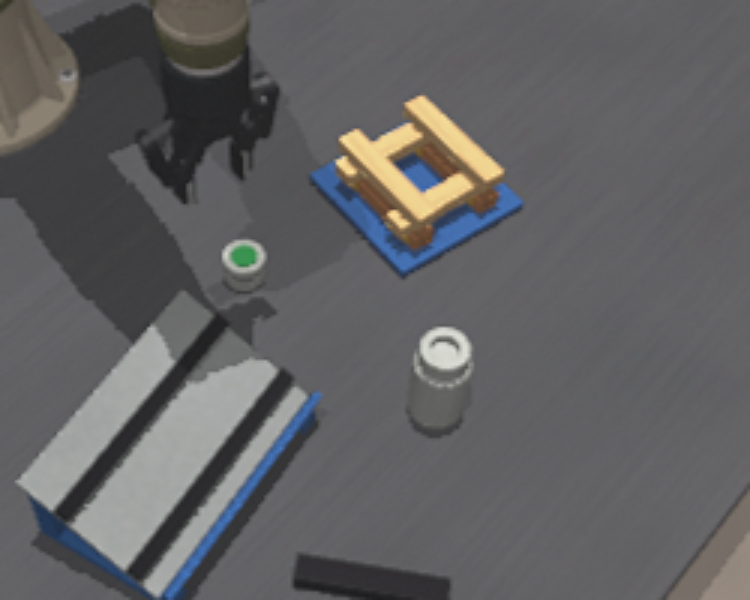

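The crib is complete at (415,180), the gripper is clear of it, and the gland (243,262) and barrel (440,380) still stand. I'm handing in.

```bash
python3 -c "
from workcell import *
print(hand_in())"
```

```text
the job is handed in; nothing more can be done
None
```

The slat crib is built and handed in after about 42 s on the robot's clock: by the last camera readings all four slats sit within about 2 mm of their seats, and the barrel and gland nut were not touched.

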